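# Pack the multimeter face up and close its carton

### The job

Take the multimeter out of its holder and lay it gently in the pocket of the foam inside the carton, flat, with its display and dial facing up (either end first). Then close the carton: fold the narrow flap fully down first, and only then fold the wide flap fully down over it. Leave the bottle, the black case and the tin where they are.

Things in the scene. Friction and masses are not known exactly. Their poses are not given: they have to be found in the camera images.
- meter: Grey handheld multimeter, 34 mm thick (x) by 60 wide (y) by 150 long (z), 0.2-0.4 kg evenly spread. Origin: centre of its bottom end; z to its top end. Its face, the -x side, has a pale display near the top end and a round dial 34 mm across, 5 mm proud, 66 mm from the bottom; the back is flat. Starts in the holder, leaning back, face up towards the robot; grip it across the 60 mm.
- meter_mid (a point): Centre of the multimeter's block (75 mm above its bottom end along its z).
- holder: Fixed aluminium desk holder, foot 150 x 115 mm. In it the multimeter stands on its bottom end (centre 34 mm above the table), leaning back 0.75 rad from upright, top away from the robot (heading within 0.45 rad of the robot's x), on a rest 40 mm wide, 80 mm long; front lip 22 mm, side cheeks 24 mm with 2.5 mm of play. Draw it out along its length. Origin: underside, below that centre; z up.
- carton: Fixed open cardboard carton, outside 238 mm (its x) by 200 mm (its y), rim 60 mm above the table, walls and floor 4 mm. Origin: centre of the underside; z up; its x is within 0.25 rad of the robot's x. The black foam inside, top 32 mm above the table, fills both ends (over 79 mm from the centre in x) and four corner blocks (55 to 79 mm in x, beyond 34 mm in y): see pocket.
- pocket (a point): Centre of the foam's pocket, 158 mm long (carton x) by 68 mm wide, on its floor pad (46 mm wide), 12 mm above the table. A multimeter lying fully home has its centre 17 mm above this. Within 55 mm of the centre in x, the pocket's sides are open to the carton's side walls and down to its floor, 4 mm above the table: room for fingers.
- flap_narrow (a joint): Narrow flap, hinged along the carton's +y rim: 0 closed (level), 1.57 upright, more leans outward; starts at 1.9 to 2.2, stops at 2.6. Cardboard 234 mm along the hinge, 95 mm wide, 4 mm thick, 40 g. The stiff crease holds it where it is left; under 1.5 N at its edge folds it.
- flap_narrow_hinge (a point): Middle of the narrow flap's hinge line, on the carton's +y rim, 62 mm above the table.
- flap_narrow_edge (a point): Middle of the narrow flap's free edge, 95 mm from the hinge.
- flap_wide (a joint): Angle of the wide flap, hinged along the carton's -y rim; same meaning, start range and crease as the narrow flap. 234 mm long along the hinge, 125 mm wide, 4 mm thick, 40 g. Closed, it lies on top of the narrow flap.
- flap_wide_hinge (a point): Middle of the wide flap's hinge line, on the carton's -y rim, 66 mm above the table.
- flap_wide_edge (a point): Middle of the wide flap's free edge, 125 mm from the hinge.
- flux_bottle: Bystander: small amber bottle, 44 mm across, 95 mm tall, standing. Origin: centre of its underside.
- parts_case: Bystander: closed black plastic case, 70 x 110 mm, 35 mm high. Origin: centre of its underside.
- round_tin: Bystander: round aluminium tin, 64 mm across, 45 mm high. Origin: centre of its underside.

How it is judged:
On the way, in this order (a step that is already met when the one before it is completed fails the run):
1. the multimeter lies flat in the pocket, display and dial up, let go, both flaps still open (horizontal distance between meter_mid and pocket below 0.009 m and z of meter_mid in the frame of carton below 0.034 m and angle between meter's own x axis and vertical above 3.02 rad and contact force between the fingers and meter below 0.2 N and linear speed of meter below 0.03 m/s and value of joint each of flap_narrow, flap_wide above 0.8 rad), for 0.2 s.
2. the narrow flap is folded down while the wide flap is still open (value of joint flap_narrow below 0.12 rad and value of joint flap_wide above 0.5 rad), for 0.1 s.
At the end, for the whole second after the job is handed in: Multimeter at rest in the pocket, display up (tilt under 0.12 rad), centre within 9 mm of the pocket centre, at most 5 mm high, along the carton's x within 0.15 rad either way round; both flaps within 0.12 rad of closed; bottle, case and tin within 30 mm of their start (horizontal distance between meter_mid and pocket below 0.009 m and z of meter_mid in the frame of carton below 0.034 m and angle between meter's own x axis and vertical above 3.02 rad and angle between the z axis of meter and the x axis of carton, either way round below 0.15 rad and linear speed of meter below 0.03 m/s and value of joint each of flap_narrow, flap_wide below 0.12 rad and distance of each of flux_bottle, parts_case, round_tin from where it was at the start of the episode below 0.03 m); the robot touches nothing.
It fails at once if the multimeter is dropped or thrown (moves faster than 0.6 m/s while no finger touches it) (linear speed of meter above 0.6 m/s and contact force between the fingers and meter below 0.05 N).
It fails at once if the bottle, the case or the tin is pushed away by more than 30 mm (distance of any of flux_bottle, parts_case, round_tin from where it was at the start of the episode above 0.03 m).
It also fails if it takes over 72 s, if anything falls off the work surface, if the arm or the gripper's body presses on something with over 40 N, if the wrist force passes 120 N, or if a joint passes its speed limit or range.

### The arm

A 7-joint arm with a two-finger parallel gripper is mounted at the origin on the work surface. World frame = base frame: x ahead of the robot, y to its left, z up, the work surface at z = 0. Lengths are in m, angles in rad, forces in N, time in s.
With the tool pointing down it reaches from about 0.4 to 0.85 m from the base axis. Payload 10.4 kg.
Tool frame: the origin (TCP) lies between the finger pads; the fingertips stand 11 mm ahead of it and the grasp point (between the pads) lies 8 mm behind it; x points along the fingers, y is the direction in which the jaws open and shut, and the axes are right-handed (so a half turn about x gives the same grasp; the last joint's range is limited). The gripper opens to 87 mm and grips with 3 to 60 N. Pads are 19 mm wide; open, the fingers measure 117 mm over their backs; the gripper's body (75 mm by 190 mm) begins 51 mm behind the grasp point.
Start: joints at [1.204, 0.332, -0.065, 1.46, 0.022, 1.35, -0.088], TCP at [0.211, -0.588, 0.234] pointing down, gripper open.
Joint ranges: [-2.6, 2.6], [-0.5, 2.12], [-1.47, 1.34], [0.16, 2.42], [-1.27, 4.41], [0.06, 2.06], [-2.6, 2.6]. Speed limits (rad/s): [2.22, 2.22, 2.79, 2.79, 3.14, 3.14, 3.14].

### API

Orientations are given as a unit quaternion [x, y, z, w].
In Python, from bench import r, cams, ticket gives the robot as it stands. The module is installed in compiled form; this text tells all that it offers.
- The arm moves only by the tool drive_tool, never from a script. Its argument "moves" is text: rows parted by semicolons, each of 5 numbers parted by spaces: the shift along the world's x, y, z in m, then the turn about the world's z in degrees, then the closure, from 0 (fully open) to 1 (shut). In form: x y z twist grip; .... A call has 1 to 20 rows; each row shifts and turns the commanded pose from where the row before left it; what a row does not reach is not made up. A row lasts 1/8 s, in which the tool goes at most 62.5 mm and 10.7 degrees, less where a joint would pass 70% of its speed; a pose out of reach is approached as far as the arm can. A call is refused whole if a number of a shift passes 0.0625 or a number of a turn 10.7, either way. A call with a gripper value outside its range is refused whole. The fingers move at their own pace and stop on an object; "newtons" is the grip in N (left out, the last holds). Time passes only in rows, so rows that do not move let the fingers close. It gives the time, the measured TCP pose, the force and the opening at its end, in the units of the state.
- r.read_state(): the state, without advancing time (a new reading comes with each control period).
- cams.camera(name): name is "side" or "top" or "wrist"; returns a dict with "color" (420x560x3 uint8, red, green, blue), "fx", "fy", "cx", "cy" (pixels), "distortion" ([k1, k2, p1, p2, k3] as OpenCV has them; the pictures are not rectified), "extrinsics" (4x4, takes a point from camera to world coordinates). Camera axes: x right, y down, z forward; pixel columns grow to the right and rows downward; lengths in m; the calibration is good to about 2 mm. A picture is of the moment at which its call begins. There is no depth.
- ticket.close_job(): hands the job in, once; it reports no verdict.
The state is a dict: "time": time; "joint_positions": joint angles; "joint_vel": joint speeds; "joint_torque": joint torques, N m; "ee_pos": TCP position; "eef_rot": TCP orientation; "ft_force": force on the tool from outside, world axes, zero at the start; "torque": the same for the moment, N m; "width": finger opening in m.
Only numpy, scipy, OpenCV 4.12 (cv2) and the standard library are available. Lean on these libraries where they do the work, as an engineer would, in place of code of your own. Each camera call takes 0.05 s, during which the arm holds its last target.

## Working session

There is one attempt and no reset: what is moved stays moved. The work goes in short steps, Python scripts to look and compute and a tool call to move; the robot and the scene stay as the last step left them, time stands still between calls to the robot, and variables do not carry over. Pictures are saved under pics/ and viewed, and the job is handed in when it is done.

Besides the shell and the picture viewer there is one more tool, called as a command line: name --argument value ..., lists and objects as JSON in quotes. drive_tool: Moves the arm, as the interface text tells. Its arguments: {"type":"object","properties":{"moves":{"type":"string"},"newtons":{"type":"number"}},"required":["moves"]}

```bash
mkdir -p pics; cat > h.py <<'E'
import numpy as np, cv2
from bench import r, cams, ticket
def snap(name,tag):
    c=cams.camera(name); cv2.imwrite(f'pics/{tag}.png',c['color'][:,:,::-1]); np.savez(f'pics/{tag}.npz',**{k:np.array(v) for k,v in c.items()}); return c
def load(tag):
    return dict(np.load(f'pics/{tag}.npz'))
def K(c): return np.array([[c['fx'],0,c['cx']],[0,c['fy'],c['cy']],[0,0,1.]],float)
def ray(c,uv):
    p=cv2.undistortPoints(np.array([[uv]],float),K(c),np.array(c['distortion'],float))[0,0]
    T=np.array(c['extrinsics']); d=T[:3,:3]@np.array([p[0],p[1],1]); return T[:3,3],d
def atz(c,uv,z):
    o,d=ray(c,uv); return o+d*(z-o[2])/d[2]
def proj(c,P):
    T=np.linalg.inv(np.array(c['extrinsics'])); P=np.atleast_2d(np.array(P,float))
    rv=cv2.Rodrigues(T[:3,:3])[0]
    return cv2.projectPoints(P,rv,T[:3,3],K(c),np.array(c['distortion'],float))[0][:,0]
E
python3 - <<'E'
from h import *
for n in ['side','top','wrist']:
    c=snap(n,n+'0'); print(n,c['fx'],c['cx'],c['cy'],c['distortion']); print(np.round(c['extrinsics'],3))
print(r.read_state())
E
```

```text
side 507.5983383793726 283.72586544619605 216.1532772787418 [-0.00398105  0.          0.          0.          0.        ]
[[-0.915 -0.234  0.329  0.209]
 [-0.403  0.487 -0.775  0.93 ]
 [ 0.021 -0.841 -0.54   0.749]
 [ 0.     0.     0.     1.   ]]
top 390.6349597085274 267.13738230228535 209.38781035028487 [-0.11134222  0.          0.          0.          0.        ]
[[ 0.024 -0.992  0.125  0.488]
 [-1.    -0.022  0.021 -0.021]
 [-0.018 -0.126 -0.992  1.061]
 [ 0.     0.     0.     1.   ]]
wrist 355.8059144067666 274.85887689527476 217.30101227111822 [-0.02219395  0.          0.          0.          0.        ]
[[ 0.337 -0.911 -0.239  0.276]
 [-0.941 -0.326 -0.084 -0.565]
 [-0.002  0.254 -0.967  0.384]
 [ 0.     0.     0.     1.   ]]
{'time': 0.15, 'joint_positions': array([ 1.20438738,  0.33271661, -0.06472337,  1.4607371 ,  0.02163082,
        1.34991355, -0.08854327]), 'joint_vel': array([-0.00111299, -0.00263042,  0.00071024, -0.00359749, -0.00065045,
        0.00154556, -0.00044654]), 'joint_torque': array([ 5.95757465e-04, -6.23632622e+01,  2.47053104e-02, -3.90140462e+01,
       -6.11383282e-02,  3.72480706e-02,  7.98177166e-05]), 'ee_pos': array([ 0.21058083, -0.58815717,  0.23294847]), 'eef_rot': array([-0.69659515, -0.12132836,  0.69677353, -0.12058723]), 'ft_force': array([0.47836004, 0.14510352, 0.259056  ]), 'torque': array([-0.01859812,  0.00980475,  0.04949512]), 'width': 0.08660909261216668}
```

View pics/side0.png

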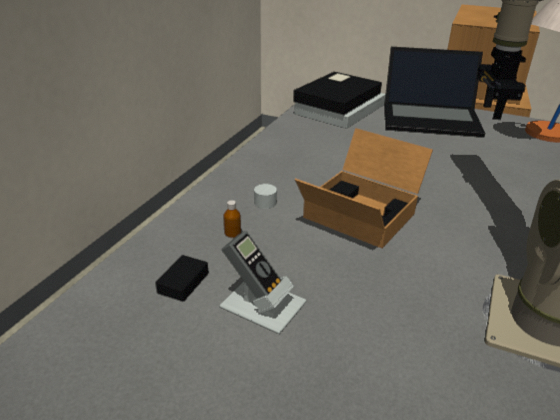

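View pics/top0.png

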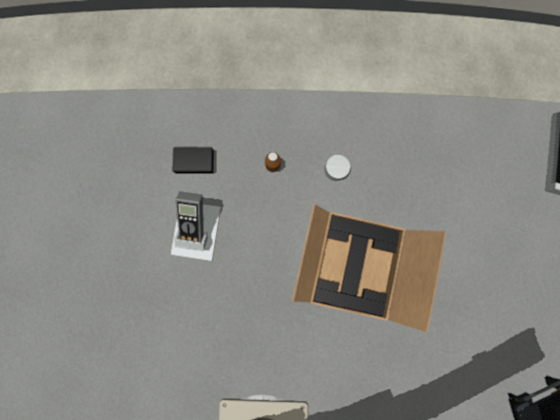

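View pics/wrist0.png

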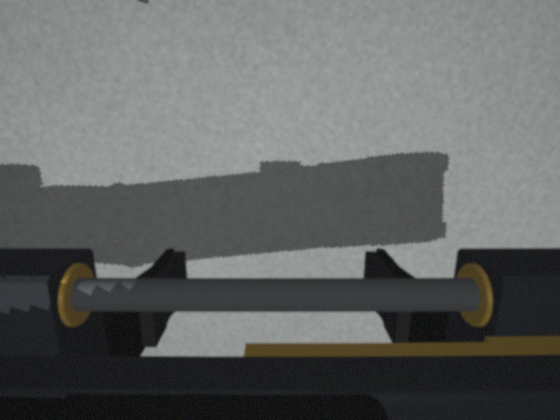

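```bash
python3 - <<'E'
import cv2
a=cv2.imread('pics/top0.png')
cv2.imwrite('pics/top0_box.png',cv2.resize(a[195:340,285:455],None,fx=4.5,fy=4.1,interpolation=cv2.INTER_CUBIC))
cv2.imwrite('pics/top0_met.png',cv2.resize(a[185:270,160:230],None,fx=7,fy=7,interpolation=cv2.INTER_CUBIC))
b=cv2.imread('pics/side0.png')
cv2.imwrite('pics/side0_met.png',cv2.resize(b[225:335,215:312],None,fx=5,fy=5,interpolation=cv2.INTER_CUBIC))
cv2.imwrite('pics/side0_box.png',cv2.resize(b[125:245,290:435],None,fx=5,fy=5,interpolation=cv2.INTER_CUBIC))
E
```

```text
(no output)
```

View pics/top0_box.png

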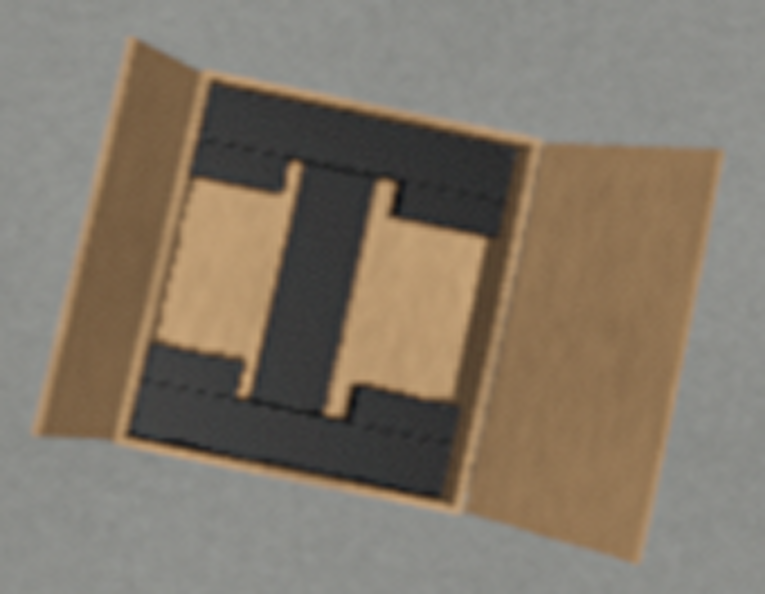

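View pics/top0_met.png

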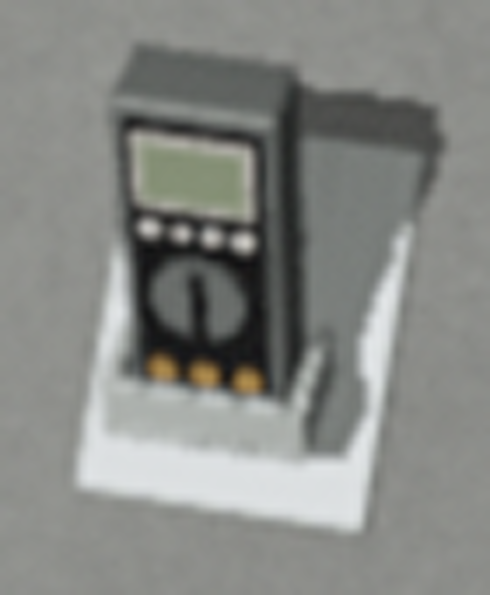

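View pics/side0_met.png

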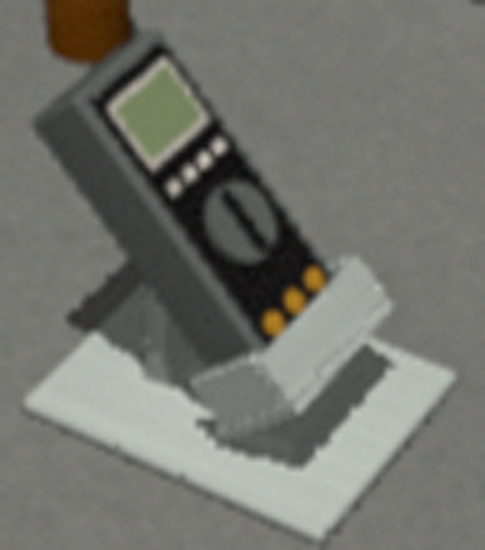

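View pics/side0_box.png

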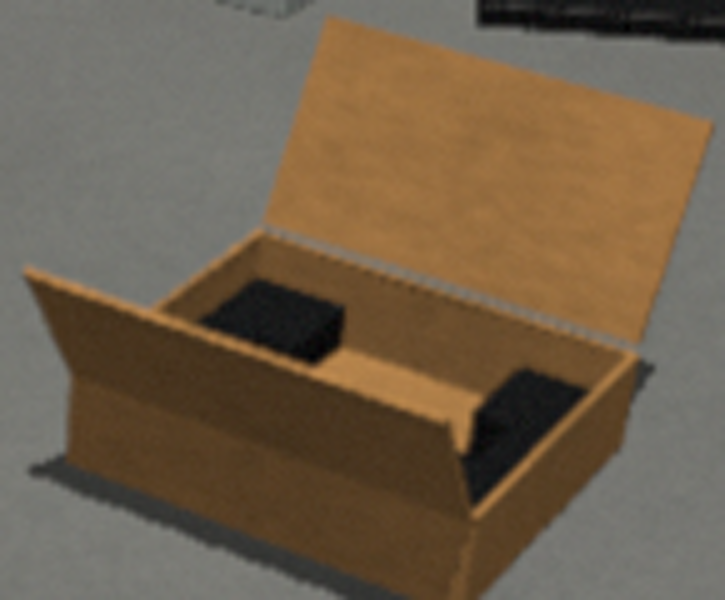

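```bash
cat >> h.py <<'E'
from scipy.optimize import least_squares
def Rz(a): return np.array([[np.cos(a),-np.sin(a),0],[np.sin(a),np.cos(a),0],[0,0,1]])
def meterR(psi,lean=.75):
    s,c=np.sin(lean),np.cos(lean)
    # columns x,y,z
    z=np.array([s,0,c]); x=np.array([c,0,-s]); y=np.cross(z,x)
    return Rz(psi)@np.stack([x,y,z],1)
E
python3 - <<'E'
from h import *
t=load('top0'); s=load('side0')
tp=lambda u,v:(285+u/4.5,195+v/4.1)
C=[tp(205,72),tp(540,143),tp(460,512),tp(120,440)]
L=np.array([[.119,.1,.06],[.119,-.1,.06],[-.119,-.1,.06],[-.119,.1,.06]])
sb=lambda u,v:(290+u/5,125+v/5)
# side box: rim corners: far -y hinge corners (635,352): -x -y ; (262,232): +x,-y ; (472,518): -x,+y
S=[sb(635,354),sb(262,230),sb(474,518)]
LS=np.array([[-.119,-.1,.06],[.119,-.1,.06],[-.119,.1,.06]])
def f(p,which='both'):
    R=Rz(p[2]); o=np.array([p[0],p[1],0])
    a=(proj(t,L@R.T+o)-C).ravel(); b=(proj(s,LS@R.T+o)-S).ravel()
    return {'both':np.r_[a,b],'top':a,'side':b}[which]
for w in ['top','side','both']:
    q=least_squares(f,[.5,-.2,0],args=(w,)); print(w,q.x.round(4),q.fun.round(1))
# pocket corners etc checks later
tm=lambda u,v:(160+u/7,185+v/7); sm=lambda u,v:(215+u/5,225+v/5)
PT=np.array([[.017,.03,.15],[.017,-.03,.15],[-.017,.03,.15],[-.017,-.03,.15],[-.022,0,.066]])
T=[tm(138,45),tm(300,68),tm(113,105),tm(270,128),tm(197,300)]
PS=np.array([[.017,.03,.15],[-.017,.03,.15],[-.017,-.03,.15],[-.022,0,.066]])
SS=[sm(35,122),sm(85,95),sm(157,33),sm(240,222)]
def g(p,which):
    R=meterR(p[2],.75); o=np.array([p[0],p[1],.034])
    a=(proj(t,PT@R.T+o)-T).ravel(); b=(proj(s,PS@R.T+o)-SS).ravel()
    return {'both':np.r_[a,b],'top':a,'side':b}[which]
for w in ['top','side','both']:
    q=least_squares(g,[.5,.2,0],args=(w,)); print(w,q.x.round(4),q.fun.round(1))
p=q.x; R=meterR(p[2]); print('mid',R@[0,0,.075]+[p[0],p[1],.034],'zaxis',R[:,2])
for n,c,uv,h in [('case',t,(193,155),.035),('bottle',t,(273,157),.095),('tin',t,(338,166),.045)]: print(n,atz(c,uv,h).round(3))
E
```

```text
top [ 0.475  -0.2382 -0.2047] [ 0.  -0.7  0.7 -0.8  0.3  0.6 -1.   0.9]
side [ 0.4783 -0.2353 -0.2122] [ 0.8  0.1 -0.6 -0.4 -0.2  0.1]
both [ 0.4765 -0.2376 -0.2075] [-0.1 -1.4  0.5 -1.3 -0.1  0.1 -1.3  0.1  1.6 -0.3  0.  -0.6  1.1 -0.2]
top [ 0.5284  0.1981 -0.1307] [-0.4 -0.4  0.4 -0.1 -1.1 -0.4  1.1  0.1 -0.   0.9]
side [ 0.5303  0.2006 -0.1181] [-1.1  0.5 -1.5  0.5  1.1 -1.5  1.6  0.2]
both [ 0.5297  0.1998 -0.1337] [-1.  -1.  -0.1 -0.6 -1.7 -1.   0.5 -0.5 -0.6  0.4 -0.3 -0.2 -0.8 -0.1
  2.  -1.9  2.1 -0.1]
mid [0.58037705 0.19300935 0.08887667] zaxis [ 0.67555795 -0.09084521  0.73168887]
case [0.763 0.205 0.035]
bottle [ 0.745 -0.013  0.095]
tin [ 0.737 -0.186  0.045]
```

drive_tool --moves "0.012 0.024 0.04 0 0; 0.024 0.0487 0.03 -2 0; 0.024 0.0487 0 -2 0; 0.024 0.0487 0 -2 0; 0.024 0.0487 0 -2 0; 0.024 0.0487 0 -2 0; 0.024 0.0487 0 -2 0; 0.024 0.0487 0 -2 0; 0.024 0.0487 0 -2 0; 0.024 0.0487 0 -2 0; 0.024 0.0487 0 -2 0; 0.024 0.0487 0 -2 0; 0.024 0.0487 0 -2 0; 0.024 0.0487 0 -2 0; 0.024 0.0487 0 -1.6 0; 0.024 0.0487 0 0 0; 0.012 0.0247 0 0 0; 0 0 0 0 0" --newtons 30

```text
time: 2.4
ee_pos: [0.5943, 0.1933, 0.3026]
eef_rot: [-0.705, 0.047, 0.706, 0.048]
ft_force: [-0.0, -0.2, 0.6]
width: 0.0873
```

```bash
python3 - <<'E'
from h import *
from scipy.spatial.transform import Rotation as Ro
c=snap('wrist','w1'); snap('top','t1')
st=r.read_state(); M=Ro.from_quat(st['eef_rot']).as_matrix(); print(M.round(3), np.degrees(np.arctan2(M[1,1],M[0,1])), st['joint_positions'].round(2))
print(c['extrinsics'].round(3))
E
```

```text
[[-0.001 -0.137 -0.991]
 [-0.    -0.991  0.137]
 [-1.     0.001  0.001]] -97.89732653472302 [ 0.18  0.4  -0.78  1.32  0.28  1.53 -2.28]
[[-0.134 -0.958 -0.253  0.663]
 [-0.991  0.129  0.035  0.184]
 [-0.001  0.256 -0.967  0.453]
 [ 0.     0.     0.     1.   ]]
```

View pics/w1.png

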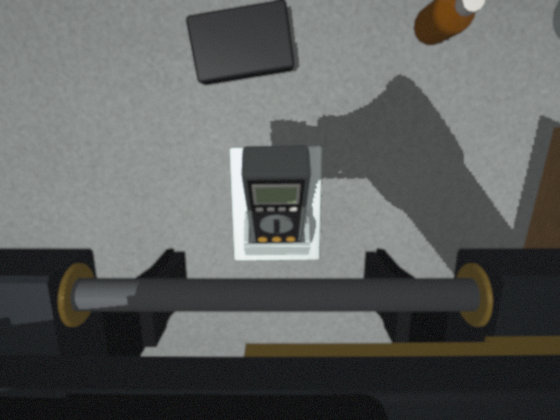

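View pics/t1.png

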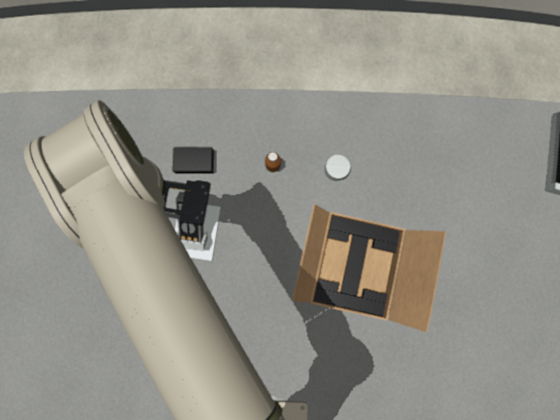

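```bash
python3 - <<'E'
import cv2
a=cv2.imread('pics/w1.png')
cv2.imwrite('pics/w1c.png',cv2.resize(a[138:268,220:332],None,fx=6,fy=4.6,interpolation=cv2.INTER_CUBIC))
E
```

```text
(no output)
```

View pics/w1c.png

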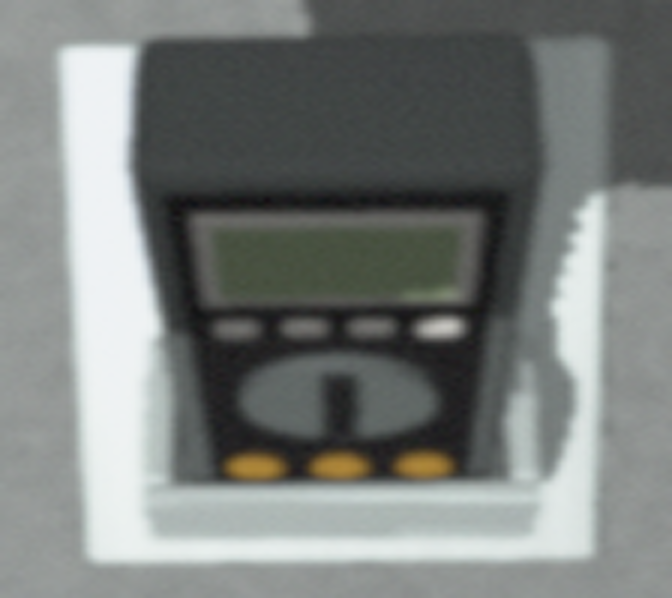

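```bash
python3 - <<'E'
from h import *
t=load('top0'); s=load('side0'); w=load('w1')
tm=lambda u,v:(160+u/7,185+v/7); sm=lambda u,v:(215+u/5,225+v/5); wm=lambda u,v:(220+u/6,138+v/4.6)
PT=np.array([[.017,.03,.15],[.017,-.03,.15],[-.017,.03,.15],[-.017,-.03,.15],[-.022,0,.066]])
T=[tm(138,45),tm(300,68),tm(113,105),tm(270,128),tm(197,300)]
PS=np.array([[.017,.03,.15],[-.017,.03,.15],[-.017,-.03,.15],[-.022,0,.066]])
SS=[sm(35,122),sm(85,95),sm(157,33),sm(240,222)]
W=[wm(148,38),wm(527,38),wm(135,178),wm(543,172),wm(339,397)]
def g(p,which):
    R=meterR(p[2],.75); o=np.array([p[0],p[1],.034])
    a=(proj(t,PT@R.T+o)-T).ravel(); b=(proj(s,PS@R.T+o)-SS).ravel(); d=(proj(w,PT@R.T+o)-W).ravel()
    return {'both':np.r_[a,b,d],'wr':d,'tw':np.r_[a,d]}[which]
for k in ['wr','tw','both']:
    q=least_squares(g,[.5,.2,0],args=(k,)); print(k,q.x.round(4),q.fun.round(1))
    p=q.x; R=meterR(p[2]); print('grasp',(R@[-.006,0,.103]+[p[0],p[1],.034]).round(4),'z',R[:,2].round(3),'x',R[:,0].round(3), np.degrees(p[2]))
E
```

```text
wr [ 0.5313  0.1996 -0.1265] [-2.3 -1.1  2.2 -1.7 -1.7  0.1  1.7  0.9  0.2  2.4]
grasp [0.5966 0.1913 0.1135] z [ 0.676 -0.086  0.732] x [ 0.726 -0.092 -0.682] -7.246129357523211
tw [ 0.531   0.1994 -0.1267] [-1.1 -1.5 -0.2 -1.2 -1.7 -1.5  0.5 -1.1 -0.5 -0.2 -2.  -0.8  2.5 -1.3
 -1.4  0.5  2.   1.3  0.4  2.7]
grasp [0.5963 0.1911 0.1135] z [ 0.676 -0.086  0.732] x [ 0.726 -0.092 -0.682] -7.25993354916898
both [ 0.531   0.1995 -0.1266] [-1.1 -1.5 -0.2 -1.2 -1.8 -1.5  0.5 -1.1 -0.6 -0.2 -0.9 -0.2 -1.4 -0.1
  1.3 -2.   1.6 -0.3 -2.1 -0.8  2.4 -1.3 -1.5  0.5  1.8  1.3  0.3  2.7]
grasp [0.5962 0.1912 0.1135] z [ 0.676 -0.086  0.732] x [ 0.726 -0.092 -0.682] -7.255334734915893
```

drive_tool --moves "0.001 -0.001 -0.05 0.6 0; 0.001 -0.001 -0.05 0 0; 0 0 -0.05 0 0; 0 0 -0.03 0 0; 0 0 -0.017 0 0; 0 0 0 0 0" --newtons 40

```text
time: 3.25
ee_pos: [0.5965, 0.1877, 0.1063]
eef_rot: [-0.705, 0.046, 0.706, 0.045]
ft_force: [-0.2, -1.3, 0.0]
width: 0.087
```

drive_tool --moves "0 0.0032 0 0 0; 0 0 0 0 1; 0 0 0 0 1; 0 0 0 0 1; 0 0 0 0 1" --newtons 40

```text
time: 3.88
ee_pos: [0.5968, 0.192, 0.1068]
eef_rot: [0.706, -0.045, -0.706, -0.045]
ft_force: [0.1, -0.5, 0.7]
width: 0.0596
```

drive_tool --moves "0.0068 -0.0009 0.0073 0 1; 0.0101 -0.0013 0.011 0 1; 0.0101 -0.0013 0.011 0 1; 0.0136 -0.0017 0.0147 0 1; 0 0 0.03 0 1; 0 0 0.03 0 1; -0.02 -0.02 0 0 1; -0.03 -0.03 0 -1.6 1; -0.035 -0.033 0 -1.5 1; -0.035 -0.033 0 -1.5 1; -0.025 -0.022 -0.02 0 1; -0.01 -0.007 -0.03 0 1; 0 0 -0.03 0 1; 0 0 0 0 1"

```text
time: 5.62
ee_pos: [0.4816, 0.0416, 0.1298]
eef_rot: [-0.702, 0.073, 0.704, 0.073]
ft_force: [1.4, 0.3, -2.9]
width: 0.0596
```

```bash
python3 - <<'E'
from h import *
snap('side','s2'); snap('wrist','w2')
import cv2
b=cv2.imread('pics/s2.png'); cv2.imwrite('pics/s2c.png',cv2.resize(b[120:330,190:450],None,fx=3,fy=2.8,interpolation=cv2.INTER_CUBIC))
print(r.read_state()['joint_positions'].round(2))
E
```

```text
[ 0.53  0.18 -0.76  1.91  0.14  1.1  -2.07]
```

View pics/s2c.png

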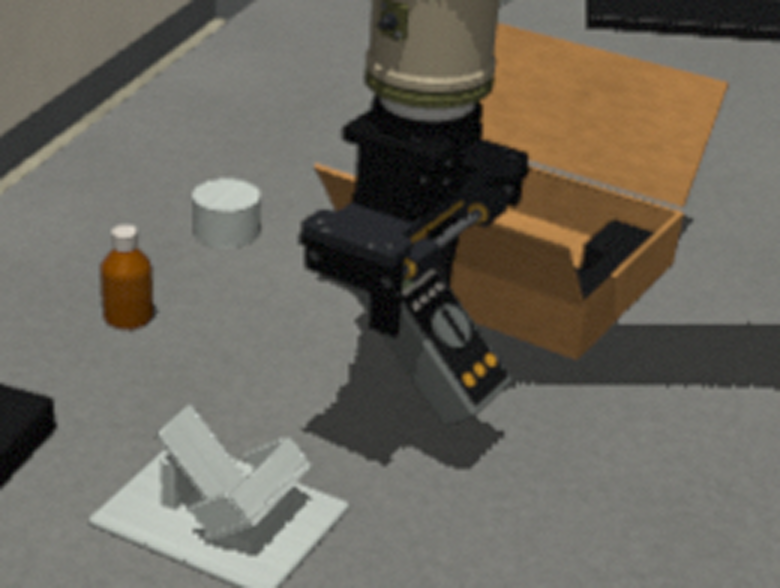

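View pics/w2.png

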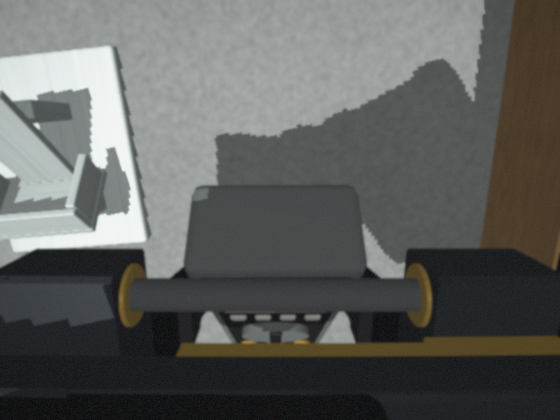

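drive_tool --moves "0 0 -0.02 0 1; 0 0 -0.015 0 1; 0 0 -0.006 0 1; 0 0 -0.004 0 1; 0 0 0 0 1" --newtons 30

```text
time: 6.35
ee_pos: [0.4824, 0.0418, 0.0858]
eef_rot: [0.703, -0.073, -0.703, -0.073]
ft_force: [0.3, 0.2, -2.6]
width: 0.0601
```

drive_tool --moves "0.0015 0 -0.004 0 1; 0.009 -0.0019 -0.0061 0 1; 0.0083 -0.0018 -0.007 0 1; 0.0076 -0.0016 -0.0079 0 1; 0 0 0 0 1" --newtons 12

```text
time: 6.98
ee_pos: [0.5085, 0.0364, 0.0595]
eef_rot: [-0.703, 0.073, 0.704, 0.073]
ft_force: [-0.9, 0.8, -3.4]
width: 0.06
```

```bash
python3 - <<'E'
from h import *
snap('side','s3')
b=cv2.imread('pics/s3.png'); cv2.imwrite('pics/s3c.png',cv2.resize(b[150:290,270:400],None,fx=4.5,fy=4,interpolation=cv2.INTER_CUBIC))
E
```

```text
(no output)
```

View pics/s3c.png

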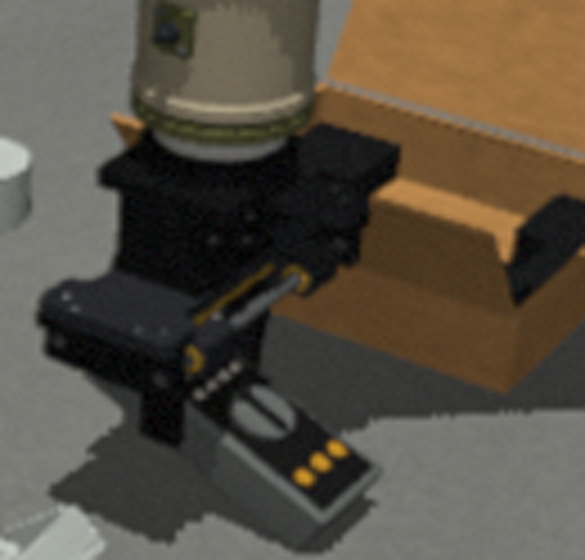

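drive_tool --moves "0.0067 -0.0014 -0.0086 0 1; 0.0058 -0.0012 -0.0093 0 1; 0.005 -0.001 -0.0099 0 1; 0.0038 -0.0008 -0.0103 0 1; 0 0 0 0 1"

```text
time: 7.65
ee_pos: [0.5298, 0.032, 0.0215]
eef_rot: [-0.703, 0.073, 0.704, 0.073]
ft_force: [0.2, -0.5, -1.9]
width: 0.0599
```

```bash
python3 - <<'E'
from h import *
snap('side','s4'); snap('wrist','w4')
b=cv2.imread('pics/s4.png'); cv2.imwrite('pics/s4c.png',cv2.resize(b[150:290,270:400],None,fx=4.5,fy=4,interpolation=cv2.INTER_CUBIC))
E
```

```text
(no output)
```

View pics/s4c.png

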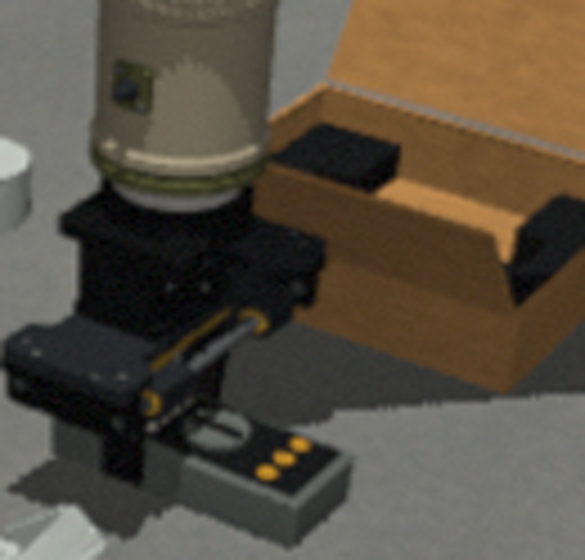

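View pics/w4.png

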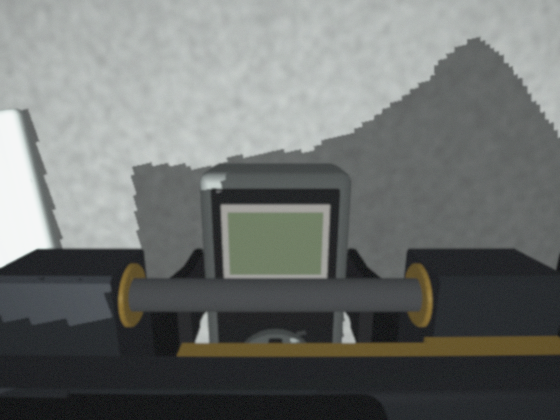

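drive_tool --moves "0.0024 -0.0005 -0.007 0 1; 0 0 0 0 1; 0 0 0 0 0.35; 0 0 0 0 0.1; 0 0 0 0 0"

```text
time: 8.38
ee_pos: [0.5322, 0.0315, 0.0154]
eef_rot: [-0.703, 0.073, 0.703, 0.073]
ft_force: [0.2, 0.1, 0.6]
width: 0.0723
```

```bash
python3 - <<'E'
from h import *
snap('side','s5'); snap('wrist','w5'); print(r.read_state()['width'])
b=cv2.imread('pics/s5.png'); cv2.imwrite('pics/s5c.png',cv2.resize(b[220:290,270:370],None,fx=6,fy=6,interpolation=cv2.INTER_CUBIC))
b=cv2.imread('pics/w5.png'); cv2.imwrite('pics/w5c.png',cv2.resize(b[140:350,170:380],None,fx=3,fy=2.8,interpolation=cv2.INTER_CUBIC))
E
```

```text
0.08015012838824248
```

View pics/s5c.png

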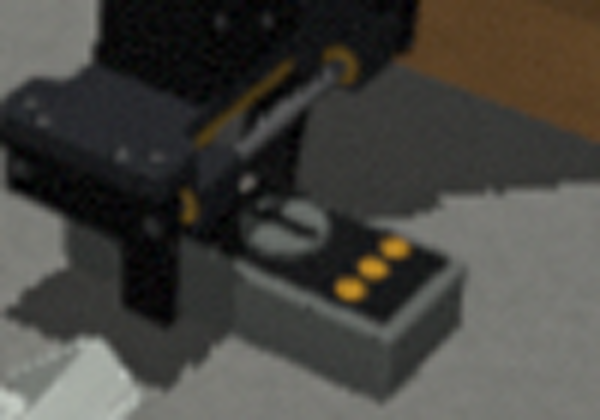

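View pics/w5c.png

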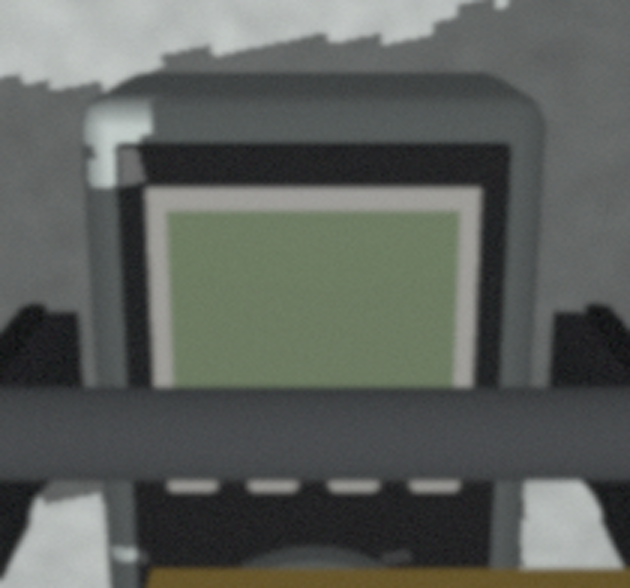

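```bash
python3 - <<'E'
from h import *
w=load('w5'); s=load('side0'); s5=load('s5')
a=atz(w,(199.3,177),.034); b=atz(w,(351,177),.034); print(a,b,np.linalg.norm(a-b))
d=(b-a)[:2]; d/=np.linalg.norm(d); h=np.array([-d[1],d[0]]); print('heading',np.degrees(np.arctan2(h[1],h[0])))
m=(a+b)[:2]/2; print('mid', m-h*.075)
# side view bottom end face corners: front-top +y (385,330) ; -y (463,265)
sm=lambda u,v:(270+u/6,220+v/6)
a=atz(s5,sm(385,332),.034); b=atz(s5,sm(466,264),.034); print(a,b,np.linalg.norm(a-b)); 
m=(a+b)[:2]/2; print('mid side', m+h*.075)
m=atz(s5,sm(285,224),.039)[:2]; print('dial->mid', m+h*.009)
E
```

```text
[0.58729367 0.04847845 0.034     ] [ 0.57561528 -0.00690038  0.034     ] 0.056596812988739635
heading -11.908159953636375
mid [0.50806851 0.0362648 ]
[0.4450624  0.07847022 0.034     ] [0.43032541 0.0267456  0.034     ] 0.053783039127069755
mid side [0.51107987 0.03713215]
dial->mid [0.50831404 0.0372411 ]
```

drive_tool --moves "-0.0118 0.0026 0 0 0; -0.0118 0.0026 0 0 0; 0 0 0 0 0; 0 0 0 0 1; 0 0 0 0 1; 0 0 0 0 1; 0 0 0 0 1; 0 0 0.02 0 1; 0 0 0.04 0 1; 0 0 0.05 0 1; 0 0 0.05 0 1; 0 -0.03 0.05 0 1; -0.01 -0.05 0.02 0 1; -0.01 -0.05 0 0 1; -0.01 -0.055 0 0 1; 0 -0.055 0 0 1; 0 -0.035 0 0 1; 0 0 0 0 1; 0 0 0 0 1" --newtons 40

```text
time: 10.85
ee_pos: [0.4789, -0.2371, 0.2461]
eef_rot: [0.703, -0.073, -0.703, -0.073]
ft_force: [0.7, 1.1, -2.7]
width: 0.0597
```

```bash
python3 - <<'E'
from h import *
snap('side','s6'); snap('wrist','w6'); snap('top','t6')
print(r.read_state())
b=cv2.imread('pics/s6.png'); cv2.imwrite('pics/s6c.png',cv2.resize(b[20:260,270:470],None,fx=3,fy=2.5,interpolation=cv2.INTER_CUBIC))
E
```

```text
{'time': 11.0, 'joint_positions': array([ 0.8730314 ,  0.16747161, -0.55420607,  1.65881395,  0.09021703,
        1.34055836, -1.47197798]), 'joint_vel': array([-2.00822758e-03,  2.75934724e-03,  2.81943984e-03, -8.83703251e-05,
        4.01713639e-03, -2.02134414e-03,  5.77456463e-04]), 'joint_torque': array([ 3.02427337e-01, -4.77210581e+01, -3.10878329e+00, -4.05417252e+01,
       -2.81914033e-02, -5.71196142e-02,  1.60771779e-03]), 'ee_pos': array([ 0.47904727, -0.23690728,  0.24592354]), 'eef_rot': array([ 0.7034932 , -0.0726167 , -0.7032484 , -0.07256597]), 'ft_force': array([ 0.03587493, -0.05321496, -4.91479024]), 'torque': array([0.05496205, 0.01541174, 0.06312808]), 'width': 0.05947394337332731}
```

View pics/s6c.png

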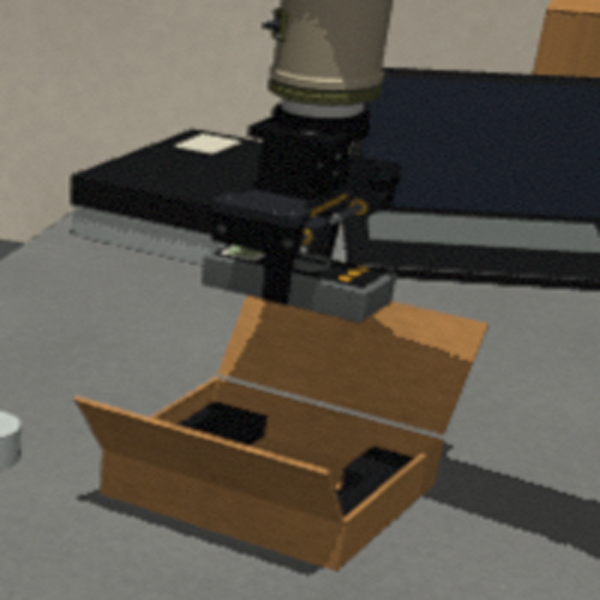

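View pics/w6.png

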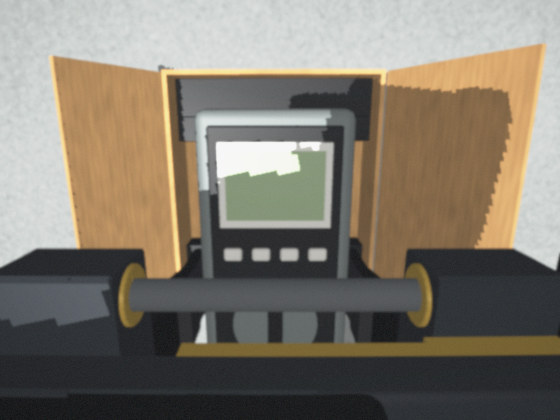

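```bash
python3 - <<'E'
import cv2
b=cv2.imread('pics/w6.png'); cv2.imwrite('pics/w6c.png',cv2.resize(b[55:165,145:405],None,fx=3,fy=5,interpolation=cv2.INTER_CUBIC))
E
```

```text
(no output)
```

View pics/w6c.png

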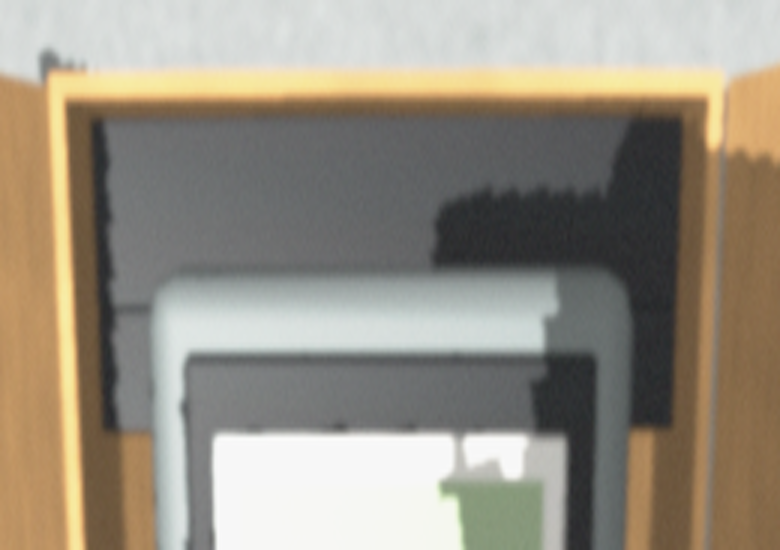

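```bash
python3 - <<'E'
from h import *
w=load('w6'); t=load('top0'); s=load('side0')
a=atz(w,(161,69),.06); b=atz(w,(385.7,69),.06); print(a,b,np.linalg.norm(a-b))
d=(b-a)[:2]; d/=np.linalg.norm(d); h=np.array([-d[1],d[0]]); print('heading',np.degrees(np.arctan2(h[1],h[0])))
h=np.array([np.cos(-.2075),np.sin(-.2075)])
print('carton from rim',(a+b)[:2]/2-h*.119)
f=lambda v,xx:[atz(w,(u,v),.032)[:2]@h-xx for u in (185,365)]
print('along-h centre est', f(78,.115),f(117,.079),f(141,.055), 'model',np.array([.4765,-.2376])@h,np.array([.475,-.238])@h)
zz=.2459-.0154+.034
a=atz(w,(195.7,109),zz); b=atz(w,(355.7,109),zz); print(a,b,np.linalg.norm(a-b)); d=(b-a)[:2]; d/=np.linalg.norm(d); hm=np.array([-d[1],d[0]]); print('meter heading',np.degrees(np.arctan2(hm[1],hm[0])),'mid',(a+b)[:2]/2-hm*.075)
tp=lambda u,v:(285+u/4.5,195+v/4.1)
C=[tp(205,72),tp(540,143),tp(460,512),tp(120,440)]
L=np.array([[.119,.1,.06],[.119,-.1,.06],[-.119,-.1,.06],[-.119,.1,.06]])
F=[tp(287,190),tp(395,216),tp(242,360),tp(356,388)]
LF=np.array([[.055,.034,.032],[.055,-.034,.032],[-.055,.034,.032],[-.055,-.034,.032]])
sb=lambda u,v:(290+u/5,125+v/5)
S=[sb(635,354),sb(262,230),sb(474,518)]
LS=np.array([[-.119,-.1,.06],[.119,-.1,.06],[-.119,.1,.06]])
W=[(161,69),(385.7,69)]; LW=L[:2]
def fn(p,k):
    R=Rz(p[2]); o=np.array([p[0],p[1],0])
    g=lambda c,l,m:(proj(c,l@R.T+o)-m).ravel()
    D={'t':np.r_[g(t,L,C),g(t,LF,F)],'s':g(s,LS,S),'w':g(w,LW,W),'f':g(t,LF,F)}
    return np.concatenate([D[i] for i in k])
for k in ['t','f','s','w','tsw']:
    q=least_squares(fn,[.5,-.2,0],args=(k,)); print(k,q.x.round(4),q.fun.round(1))
E
```

```text
[ 0.61442569 -0.16205482  0.06      ] [ 0.57367317 -0.35716565  0.06      ] 0.1993213643557906
heading -11.797677767546409
carton from rim [ 0.4776021  -0.23509455]
along-h centre est [np.float64(0.5153578786138869), np.float64(0.5156491317544578)] [np.float64(0.5149579981831749), np.float64(0.5152580497207948)] [np.float64(0.5156505597014477), np.float64(0.5159563688640242)] model 0.5152275697785216 0.5138421519366105
[ 0.55795684 -0.22460486  0.2645    ] [ 0.54628572 -0.28051519  0.2645    ] 0.057115487343649164
meter heading -11.791002718260502 mid [ 0.47870382 -0.23723435]
t [ 0.4754 -0.2374 -0.2076] [-0.1 -1.   0.5 -0.8 -0.1  0.5 -1.4  0.6 -0.5  0.7  0.5  0.2  0.6  0.4
  0.6 -0.6]
f [ 0.4758 -0.2367 -0.2253] [-0.4  0.4  0.5  0.3  0.  -0.1 -0.1 -0.6]
s [ 0.4783 -0.2353 -0.2122] [ 0.8  0.1 -0.6 -0.4 -0.2  0.1]
w [ 0.4775 -0.2353 -0.2059] [-0.4  0.   0.4  0. ]
tsw [ 0.477  -0.2361 -0.2038] [-0.8 -1.5 -0.2 -1.7 -0.4 -0.2 -1.8  0.1 -1.2  0.1 -0.1 -0.5  0.2 -0.2
  0.2 -1.3  1.2 -0.2 -0.5 -0.4  0.9 -0.   0.4  0.7  1.1  0.2]
```

drive_tool --moves "-0.0015 0.0015 -0.02 0 1; 0 0 -0.045 0 1; 0 0 -0.045 0 1; 0 0 -0.045 0 1; 0 0 -0.025 0 1; 0 0 -0.006 0 1; 0 0 0 0 1"

```text
time: 11.88
ee_pos: [0.4778, -0.2365, 0.0602]
eef_rot: [0.704, -0.073, -0.703, -0.073]
ft_force: [0.0, 0.8, -2.6]
width: 0.0599
```

```bash
python3 - <<'E'
from h import *
snap('side','s7'); snap('wrist','w7')
b=cv2.imread('pics/s7.png'); cv2.imwrite('pics/s7c.png',cv2.resize(b[120:250,280:440],None,fx=4.5,fy=4,interpolation=cv2.INTER_CUBIC))
b=cv2.imread('pics/w7.png'); cv2.imwrite('pics/w7c.png',cv2.resize(b[100:360,120:430],None,fx=2.5,fy=2.3,interpolation=cv2.INTER_CUBIC))
E
```

```text
(no output)
```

View pics/s7c.png

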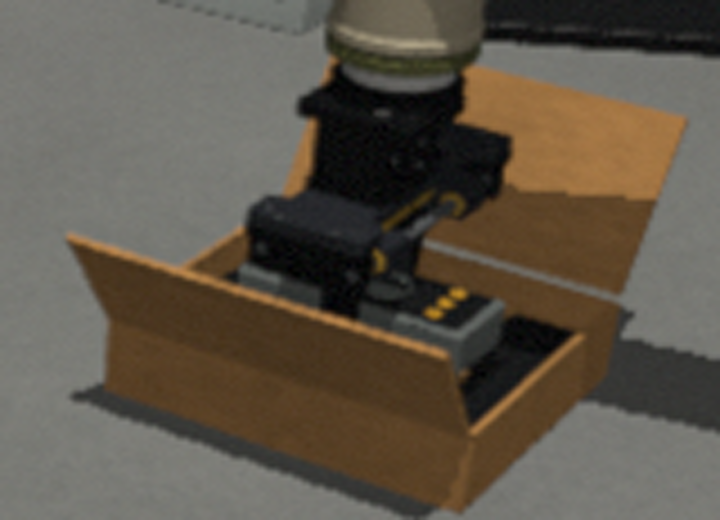

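View pics/w7c.png

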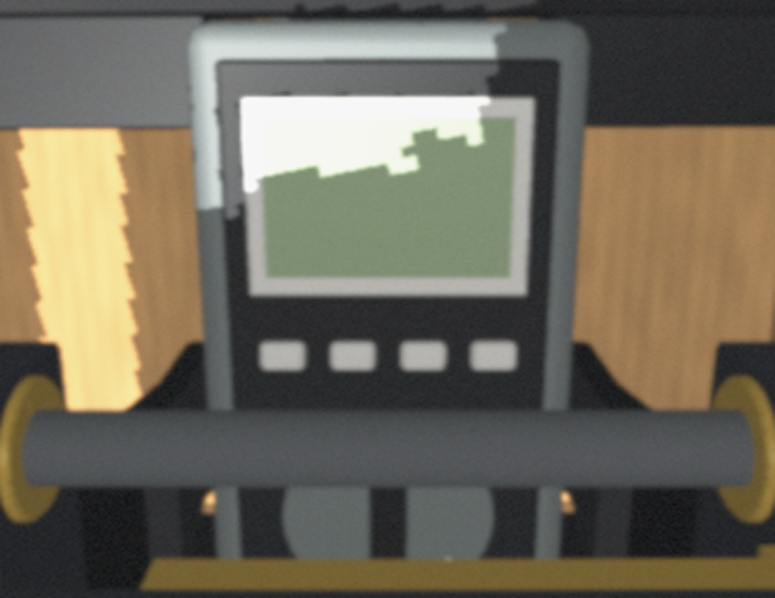

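drive_tool --moves "-0.0006 0.0003 -0.008 0 1; 0 0 -0.006 0 1; 0 0 -0.005 0 1; 0 0 -0.005 0 1; 0 0 -0.004 0 1; 0 0 0 0 1" --newtons 20

```text
time: 12.72
ee_pos: [0.4765, -0.2363, 0.0311]
eef_rot: [-0.703, 0.073, 0.703, 0.073]
ft_force: [0.4, 0.3, -2.9]
width: 0.0597
```

```bash
python3 - <<'E'
from h import *
snap('side','s8'); snap('wrist','w8')
b=cv2.imread('pics/s8.png'); cv2.imwrite('pics/s8c.png',cv2.resize(b[120:250,280:440],None,fx=4.5,fy=4,interpolation=cv2.INTER_CUBIC))
b=cv2.imread('pics/w8.png'); cv2.imwrite('pics/w8c.png',cv2.resize(b[100:360,120:430],None,fx=2.5,fy=2.3,interpolation=cv2.INTER_CUBIC))
E
```

```text
(no output)
```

View pics/w8c.png

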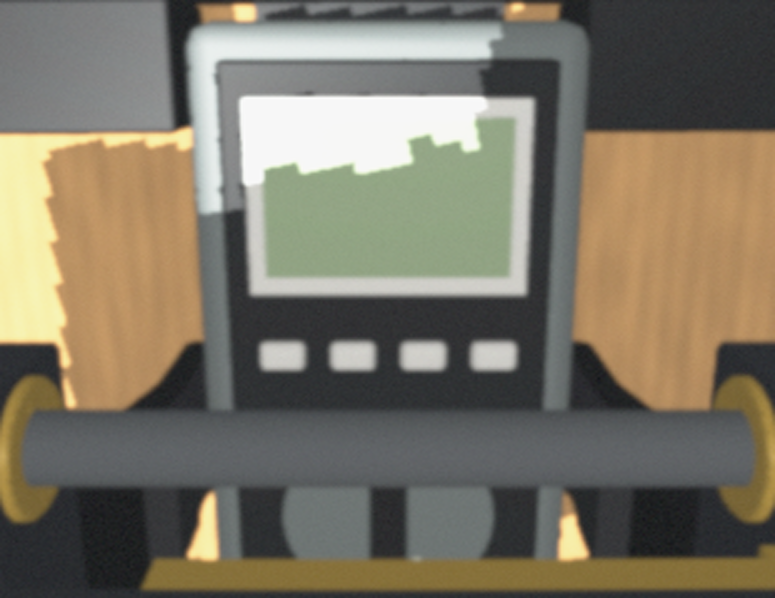

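View pics/s8c.png

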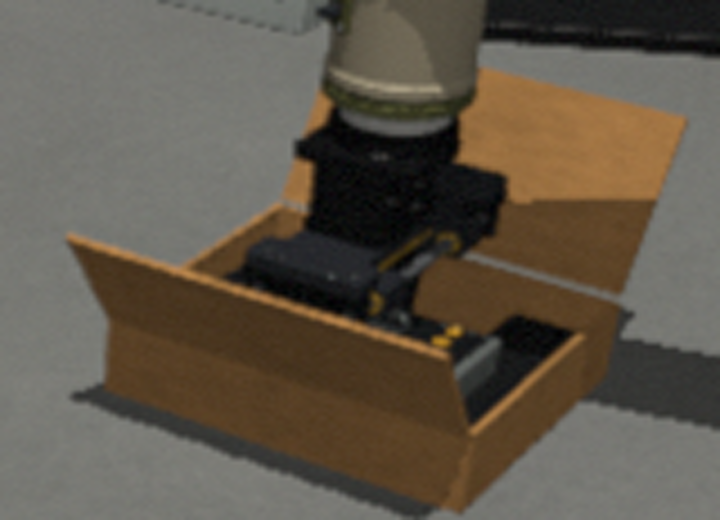

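drive_tool --moves "0 0 -0.002 0 1; 0 0 -0.002 0 1; 0 0 0 0 1; 0 0 0 0 0.2; 0 0 0 0 0; 0 0 0 0 0; 0 0 0 0 0; 0 0 0.02 0 0; 0 0 0.05 0 0; 0 0 0.06 0 0; 0 0 0.06 0 0; 0 0 0.04 0 0; 0 0 0 0 0"

```text
time: 14.45
ee_pos: [0.4781, -0.2368, 0.2609]
eef_rot: [0.705, -0.074, -0.701, -0.072]
ft_force: [-0.4, -0.7, -2.3]
width: 0.0869
```

```bash
python3 - <<'E'
from h import *
snap('side','s9'); snap('wrist','w9')
b=cv2.imread('pics/s9.png'); cv2.imwrite('pics/s9c.png',cv2.resize(b[120:250,280:440],None,fx=4.5,fy=4,interpolation=cv2.INTER_CUBIC))
E
```

```text
(no output)
```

View pics/s9c.png

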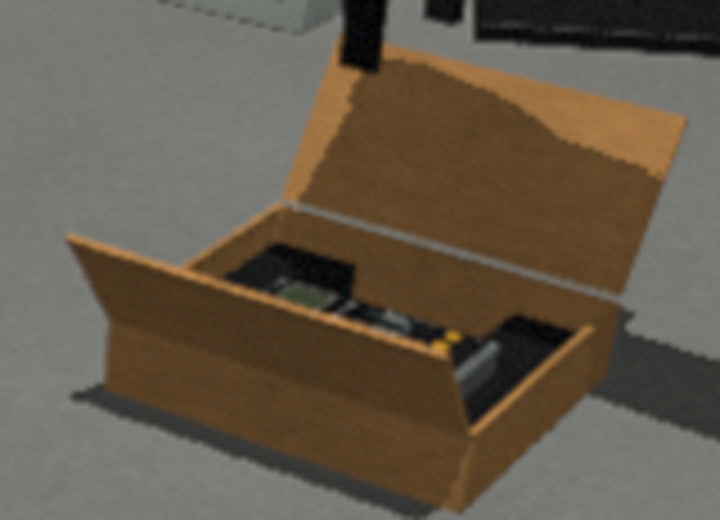

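View pics/w9.png

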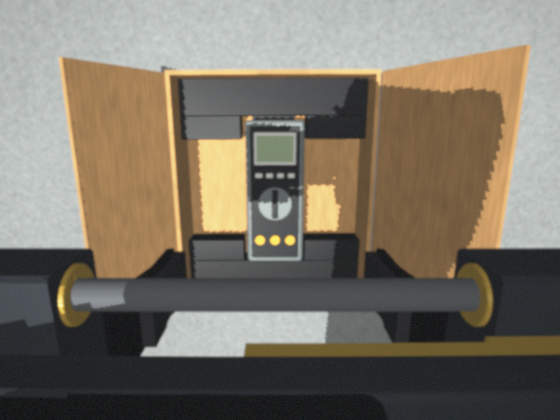

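```bash
python3 - <<'E'
from h import *
w=load('w9'); h=np.array([np.cos(-.205),np.sin(-.205)])
print(atz(w,(275,204),.051)[:2]+.009*h)
for uv in [(249,123),(302,123),(249,259),(302,259)]: print(uv,atz(w,uv,.046)[:2].round(4))
a=atz(w,(166,71),.06);b=atz(w,(381,71),.06);print(np.linalg.norm(a-b),((a+b)/2)[:2]-.119*h)
# flaps edges: estimate angle. narrow +y (left) corners (62,58)
from scipy.optimize import brentq
def edge(side,ang,x):
    W=.095 if side>0 else .125; hz=.062 if side>0 else .066
    P=np.array([x,side*(.1+W*-np.cos(ang)),hz+W*np.sin(ang)]); return Rz(-.205)@P+[.4772,-.236,0]
for side,uv in [(1,(62,58)),(-1,(527,46))]:
    q=least_squares(lambda a:(proj(w,edge(side,a[0],.117))[0]-uv),[2.0]); print(side,q.x,q.fun,edge(side,q.x[0],0))
E
```

```text
[ 0.47631513 -0.23705641]
(249, 123) [ 0.5519 -0.2268]
(302, 123) [ 0.5411 -0.278 ]
(249, 259) [ 0.4123 -0.1947]
(302, 259) [ 0.4004 -0.2511]
0.19812008579999385 [ 0.47600066 -0.23594692]
1 [2.08839642] [-0.40835454 -2.22881957] [ 0.50712552 -0.09207253  0.14455587]
-1 [2.01494405] [ 0.34142079 -1.93118071] [ 0.44590948 -0.3864925   0.17887215]
```

drive_tool --moves "0.004 0.02 0 10 1; 0.005 0.025 0 10 1; 0.005 0.025 0 10 1; 0.005 0.025 0 10 1; 0.005 0.025 0 10 1; 0.005 0.025 0 10 1; 0.005 0.025 0 10 1; 0.004 0.02 0 10 1; 0.002 0.01 0 10 1; 0 0 -0.04 0 1; 0 0 -0.05 0 1; 0 0 -0.03 0 1; 0 0 -0.018 0 1; 0 0 0 0 1" --newtons 20

```text
time: 16.3
ee_pos: [0.5158, -0.0363, 0.1182]
eef_rot: [-0.549, -0.446, 0.55, -0.445]
ft_force: [0.5, 0.6, 1.2]
width: 0.0005
```

```bash
python3 - <<'E'
from h import *
snap('side','s10')
b=cv2.imread('pics/s10.png'); cv2.imwrite('pics/s10c.png',cv2.resize(b[80:260,250:450],None,fx=3.8,fy=3.2,interpolation=cv2.INTER_CUBIC))
print(r.read_state()['joint_positions'].round(2))
E
```

```text
[ 0.7   0.3  -0.81  1.84  0.24  1.1  -0.41]
```

View pics/s10c.png

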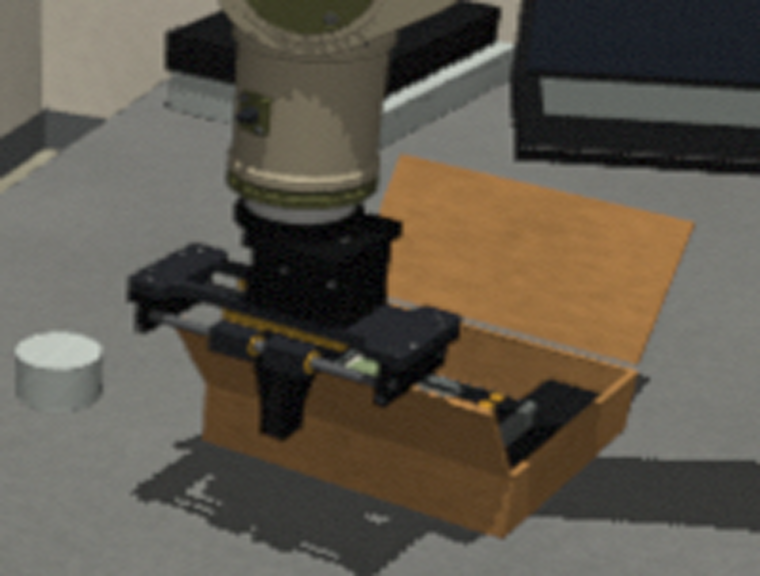

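drive_tool --moves "-0.0061 -0.0294 0 0 1; -0.003 -0.0147 0 0 1; -0.003 -0.0147 0 0 1; -0.003 -0.0147 0 0 1; -0.003 -0.0147 0 0 1; -0.003 -0.0147 0 0 1; -0.003 -0.0147 0 0 1; -0.003 -0.0147 0 0 1; -0.003 -0.0147 0 0 1; 0 0 0 0 1"

```text
time: 17.6
ee_pos: [0.4862, -0.185, 0.1194]
eef_rot: [-0.55, -0.445, 0.55, -0.445]
ft_force: [-0.3, -0.4, -0.3]
width: 0.0005
```

```bash
python3 - <<'E'
from h import *
snap('side','s11')
b=cv2.imread('pics/s11.png'); cv2.imwrite('pics/s11c.png',cv2.resize(b[80:260,250:450],None,fx=3.8,fy=3.2,interpolation=cv2.INTER_CUBIC))
E
```

```text
(no output)
```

View pics/s11c.png

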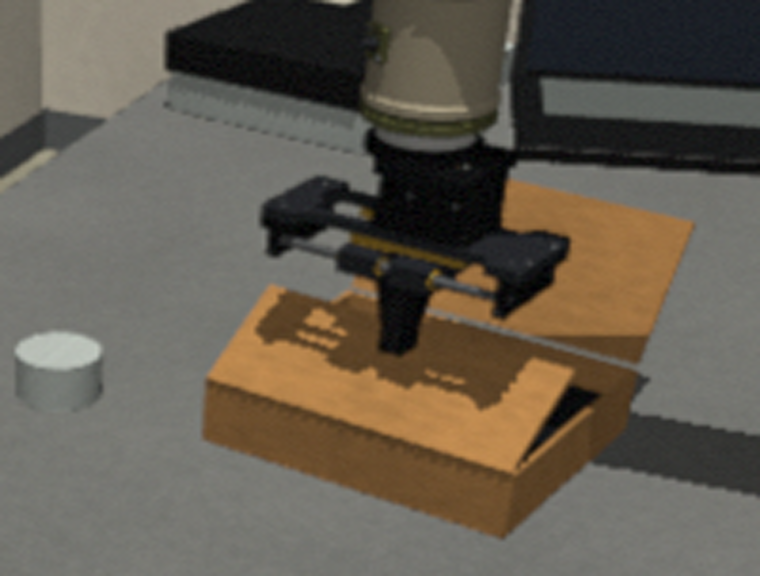

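drive_tool --moves "-0.0006 -0.0029 -0.01 0 1; -0.0006 -0.0029 -0.01 0 1; -0.0006 -0.0029 -0.01 0 1; -0.0006 -0.0029 -0.008 0 1; 0 0 -0.004 0 1; 0 0 -0.002 0 1; 0 0 0 0 1"

```text
time: 18.52
ee_pos: [0.4843, -0.1949, 0.0756]
eef_rot: [0.549, 0.445, -0.549, 0.446]
ft_force: [0.3, 0.1, 0.5]
width: 0.0005
```

```bash
python3 - <<'E'
from h import *
snap('side','s12')
b=cv2.imread('pics/s12.png'); cv2.imwrite('pics/s12c.png',cv2.resize(b[80:260,250:450],None,fx=3.8,fy=3.2,interpolation=cv2.INTER_CUBIC))
E
```

```text
(no output)
```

View pics/s12c.png

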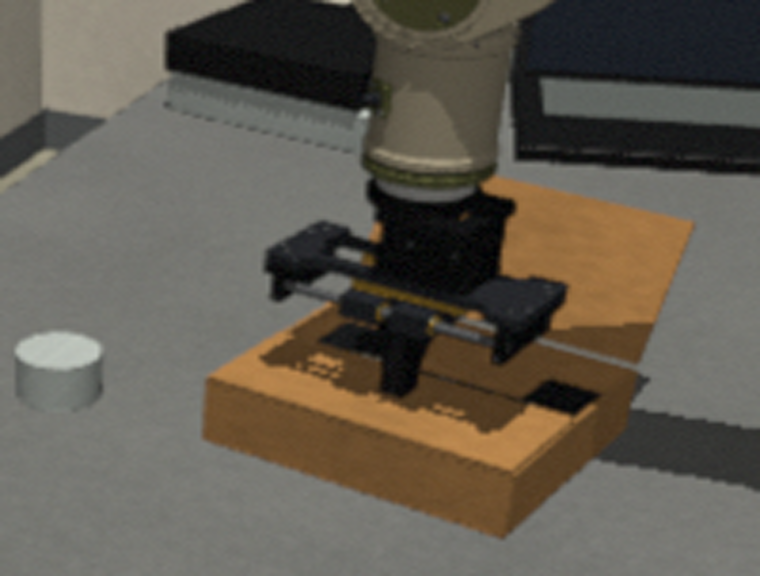

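drive_tool --moves "0 0 -0.0015 0 1; 0 0 0 0 1"

```text
time: 18.82
ee_pos: [0.4846, -0.195, 0.0752]
eef_rot: [-0.549, -0.445, 0.549, -0.446]
ft_force: [-6.1, 2.2, 14.0]
width: 0.0005
```

drive_tool --moves "0 0 0.03 0 1; 0 0 0.05 0 1; 0 0 0.06 0 1; 0 -0.01 0.055 0 1; -0.007 -0.03 0 0 1; -0.01 -0.048 0 0 1; -0.01 -0.05 0 0 1; -0.01 -0.05 0 0 1; -0.01 -0.045 0 0 1; -0.0046 -0.0185 0 0 1; 0 0 -0.05 0 1; 0 0 -0.05 0 1; 0 0 -0.025 0 1; 0 0 0 0 1"

```text
time: 20.58
ee_pos: [0.4322, -0.445, 0.1423]
eef_rot: [0.549, 0.447, -0.549, 0.445]
ft_force: [0.0, 0.2, 0.2]
width: 0.0005
```

```bash
python3 - <<'E'
from h import *
snap('side','s13')
b=cv2.imread('pics/s13.png'); cv2.imwrite('pics/s13c.png',cv2.resize(b[60:250,290:470],None,fx=4,fy=3.1,interpolation=cv2.INTER_CUBIC))
p=r.read_state()['ee_pos']; d=Rz(.205)@(p-[.477,-.236,0]); print(d)
E
```

```text
[-0.00036035 -0.21439117  0.14421375]
```

View pics/s13c.png

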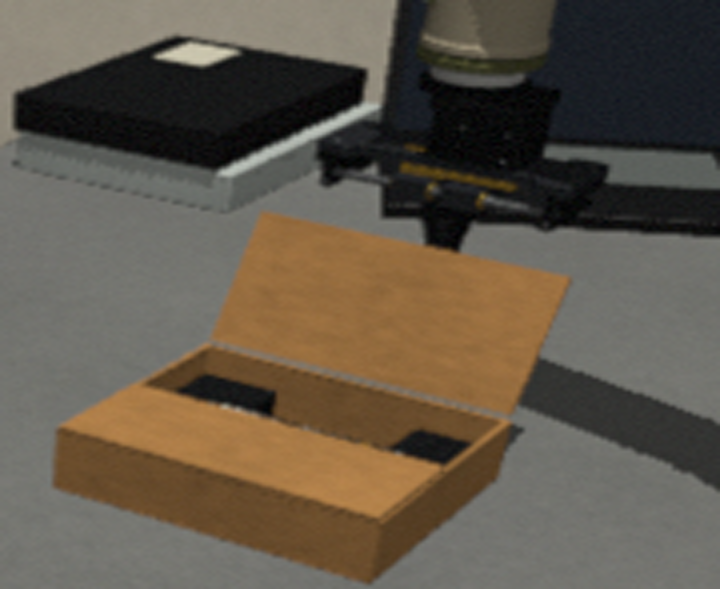

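drive_tool --moves "0.0061 0.0294 0 0 1; 0.003 0.0147 0 0 1; 0.003 0.0147 0 0 1; 0.003 0.0147 0 0 1; 0.003 0.0147 0 0 1; 0.003 0.0147 0 0 1; 0.003 0.0147 0 0 1; 0.003 0.0147 0 0 1; 0.003 0.0147 0 0 1; 0.003 0.0147 0 0 1; 0.003 0.0147 0 0 1; 0.003 0.0147 0 0 1; 0 0 0 0 1"

```text
time: 22.25
ee_pos: [0.4722, -0.254, 0.1441]
eef_rot: [0.549, 0.446, -0.549, 0.446]
ft_force: [-0.5, -0.3, 0.2]
width: 0.0005
```

```bash
python3 - <<'E'
from h import *
snap('side','s14')
b=cv2.imread('pics/s14.png'); cv2.imwrite('pics/s14c.png',cv2.resize(b[60:250,290:470],None,fx=4,fy=3.1,interpolation=cv2.INTER_CUBIC))
p=r.read_state()['ee_pos']; d=Rz(.205)@(p-[.477,-.236,0]); print(d)
E
```

```text
[-0.00116848 -0.01974173  0.14405   ]
```

View pics/s14c.png

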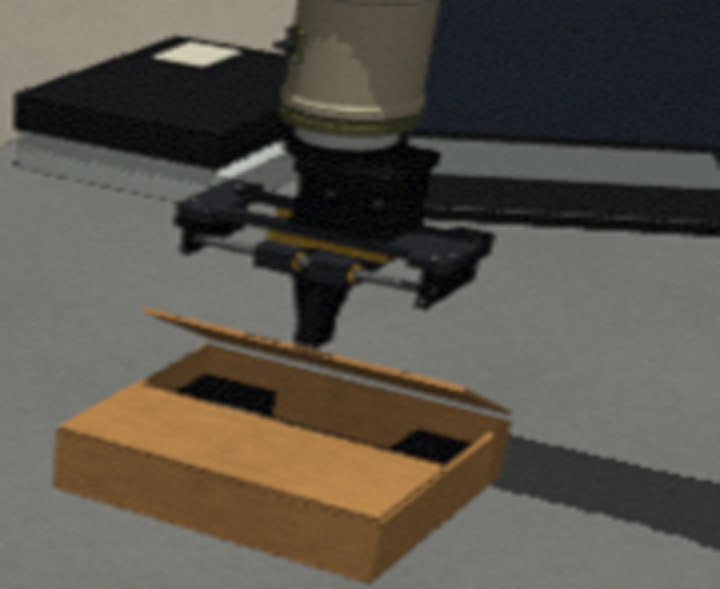

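drive_tool --moves "0.0006 0.0029 -0.011 0 1; 0.0006 0.0029 -0.011 0 1; 0.0006 0.0029 -0.011 0 1; 0.0006 0.0029 -0.011 0 1; 0.0006 0.0029 -0.01 0 1; 0 0 -0.006 0 1; 0 0 -0.003 0 1; 0 0 -0.002 0 1; 0 0 0 0 1"

```text
time: 23.42
ee_pos: [0.4748, -0.241, 0.0798]
eef_rot: [-0.549, -0.445, 0.549, -0.446]
ft_force: [-3.9, 1.4, 9.0]
width: 0.0003
```

drive_tool --moves "0 0 0.02 0 1; 0 0 0.05 0 1; 0 0 0.05 0 1; 0 0 0.05 0 1; 0 0 0.04 0 1; -0.04 0.02 0.03 0 1; -0.04 0.04 0 0 1; -0.02 0.04 0 0 1; 0 0 0 0 1"

```text
time: 24.55
ee_pos: [0.3743, -0.1385, 0.3208]
eef_rot: [-0.548, -0.445, 0.549, -0.448]
ft_force: [-0.6, -0.5, 0.3]
width: 0.0005
```

```bash
python3 - <<'E'
from h import *
s=snap('side','s15'); t=snap('top','t15')
b=cv2.imread('pics/s15.png'); cv2.imwrite('pics/s15c.png',cv2.resize(b[120:250,280:440],None,fx=4.5,fy=4,interpolation=cv2.INTER_CUBIC))
# expected closed wide edge corners, for angles 0, 0.12
for a in (0,.06,.12):
    P=[Rz(-.205)@np.array([x,-.1+.125*np.cos(a),.068+.125*np.sin(a)])+[.477,-.236,0] for x in (-.117,.117)]
    q=proj(s,P); print(a,((q-[280,120])*[4.5,4]).round(0).tolist())
print(r.read_state()['ft_force'])
E
```

```text
0 [[533.0, 370.0], [180.0, 260.0]]
0.06 [[535.0, 360.0], [181.0, 250.0]]
0.12 [[537.0, 349.0], [183.0, 240.0]]
[0.13684354 0.00170108 0.07421762]
```

View pics/s15c.png

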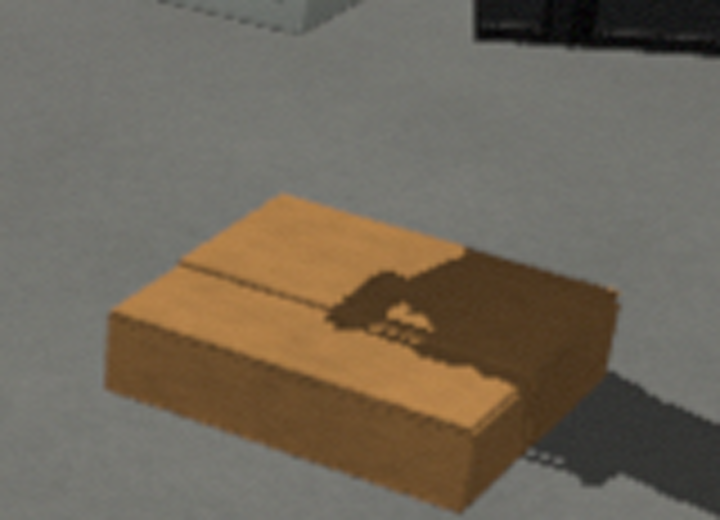

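View pics/t15.png

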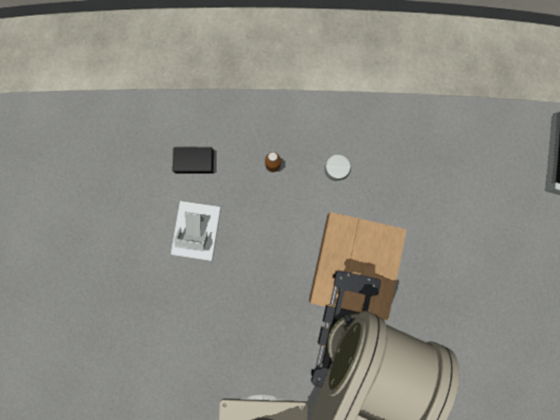

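Both flaps lie level: the wide edge's far corner is at crop (180,262), and the model gives (180,260) at angle 0. The bottle, case and tin are at their starting pixels in the top view, and the robot touches nothing. I am handing in.

```bash
python3 -c "
from bench import ticket
print(ticket.close_job())"
```

```text
the job is handed in; nothing more can be done
None
```

The multimeter is in the foam pocket with its display and dial up, and the carton is closed, narrow flap first and then the wide flap over it. I handed the job in at about 24.7 s of the 72 s allowed; no verdict is given.

**How it went:** I drew the meter out of the holder along its length. I laid it on open table first so it could pivot flat in the fingers. Then I regripped it at its centre, lowered it into the pocket and let go.

**Last checks:**
- **Meter:** after release its measured centre was about 1–2 mm from the pocket centre and its heading matched the carton's. I could not see it again once the flaps were closed.
- **Flaps:** each was pressed until it met a stop, at about 14 N for the narrow flap and 9 N for the wide one. In the last side picture the wide flap's edge was where an angle of about 0 puts it. The narrow flap also looked level, judged by eye.
- **Bystanders:** the bottle, case and tin were at the same pixels in the top view as at the start.
- **Robot:** the arm was clear of everything, with a wrist force of about 0.2 N.

No check failed. The cameras' estimates of the carton's position differed by about 3 mm, so I used a combined fit, and the meter went into the pocket without any sign of contact.

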